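# Draw the flush bolt and open the double-door tool locker

### The job

Open both doors of the green tool locker well wide, past 70 degrees each, and leave them standing open. Swing the right-hand door open first; then, with the left-hand door still shut, draw its flush bolt fully down by the red thumb shelf, and then pull that door open. The bolt binds in its keeper unless the left door is held at the right depth somewhere between sprung-out and fully home, so ease the door in against its seal and feel for the place where the bolt slides. Do not force anything (keep well under 60 N), and leave the tools and containers around it where they are.

Things in the scene. Friction and masses are not known exactly. Their poses are not given: they have to be found in the camera images.
- locker: green tool locker fixed on the bench, 460 wide, 245 deep, 200 mm high, two upright doors facing the robot. Origin: on the bench under the middle of the shut doors' outer faces; x into the locker, y to the left door's hinge, z up. Doors 30 mm thick, 222 mm wide, tops at 200 mm. Upright hinge axes in the outer faces' plane (locker x = 0) at y = +230 mm (left door) and -230 mm (right door)
- right_door (a joint): right (active) door's angle in rad: 0 shut, grows as its free edge swings out towards the robot and then to the right, stop at 1.75. Starts shut or up to 0.15 ajar. No latch; hinge friction about 0.25 N m, stays where it is left. A strip on its free edge overlaps the left door's edge, so it opens first
- right_door_handle (a point): middle of the right door's steel pull bar: horizontal, 12 mm thick, 84 mm between the axes of its two posts, its axis 180 mm above the bench, 46 mm off the door's outer face (40 mm clear gap behind it, open from above), 140 mm from the hinge axis along the door. The point turns with the door
- right_door_hinge (a point): point on the right door's hinge axis, 200 mm above the bench
- left_door (a joint): left (passive) door's angle in rad: 0 pressed fully home (hard stop), grows as its free edge swings out to the robot, then left; stop 1.75. When shut, bolted or not, a sprung seal holds it 0.08 out; pressing it home at the shelf moves it 12 mm and takes 7 rising to 12 N; let go, it springs back out. Hinge friction 0.25 N m; opened wider it stays where left
- left_door_handle (a point): middle of the left door's pull bar, like the right one (12 mm thick, 84 mm between posts, axis 180 mm above the bench, 46 mm off the face, 40 mm clear gap, open from above) but 75 mm from its hinge axis along the door. The point turns with the door
- left_door_hinge (a point): point on the left door's hinge axis, 200 mm above the bench
- bolt (a joint): left door's flush bolt, in m: 0 up (shot), 0.022 fully down (hard stop). Slides down with 4 N friction, stays where left, starts within 2 mm of up. In the keeper its nose jams after 3 mm however hard it is pushed, unless the door is held at one depth, hidden and different each time: 1 to 10 mm at the shelf short of home, free within 1.2 mm either way. Past 7 mm it runs free
- bolt_shelf (a point): middle of the flat upper face of the bolt's red thumb shelf: 40 wide, 10 thick, standing out 32 mm from the door, 155 mm from the left hinge along the door, 178 mm above the bench with the bolt up. A fingertip can push it while leaning on the door behind. From its middle: steel keeper hood (26 mm wide, top 219 mm high, reaching 22 mm in front of the shut door) 32 mm to the right, left handle's post 32 mm to the left
- screwdriver: bystander: red-handled screwdriver, 150 mm, lying on the bench in front of the locker, outside the doors' swing; leave it alone. Origin: at the middle of its length, underside
- wrench: bystander: steel wrench, 180 mm, lying at the left of the bench; leave it alone. Origin: at the middle of its length, underside
- spray: bystander: yellow bottle, 66 mm wide, 190 mm tall, standing at the right of the bench; leave it alone. Origin: centre of its underside
- jar: bystander: amber jar, 72 mm wide, 90 mm tall, standing at the right; leave it alone. Origin: centre of its underside
- tray: bystander: grey open parts tray, 160 x 110 x 50 mm, at the left; leave it alone. Origin: centre of its underside
- can: bystander: blue can, 68 mm wide, 110 mm tall, standing at the right; leave it alone. Origin: centre of its underside

How it is judged:
By the outcome, as a careful person would: the job done as asked, in the order asked, and still so for the second after the job is handed in, with the robot touching nothing.
It also fails if it takes over 72 s, if anything falls off the work surface, if the arm or the gripper's body presses on something with over 40 N, if the wrist force passes 120 N, or if a joint passes its speed limit or range.

### The arm

A 6-joint arm with a two-finger parallel gripper is mounted at the origin on the work surface. World frame = base frame: x ahead of the robot, y to its left, z up, the work surface at z = 0. Lengths are in mm, angles in rad, forces in N, time in s.
With the tool pointing down it reaches from about 325 to 875 mm from the base axis. Payload 4.4 kg.
Tool frame: the origin (TCP) lies on the centre line of the jaws, within the pads' length; the fingertips stand ahead of it and the grasp point (between the pads) lies 6 mm ahead of it (ctrl.tcp_to_tips is the z of the fingertips in the tool frame, in mm); z points along the fingers, y is the direction in which the jaws open and shut (so a half turn about z gives the same grasp; the last joint's range is limited). The gripper opens to 85 mm and grips with 20 to 120 N. Pads are 22 mm wide; open, the fingers measure 114 mm over their backs; the gripper's body (76 mm by 85 mm) begins 54 mm behind the grasp point. The pads swing forward as they close: fully open they stand 13 mm farther back than shut.
Start: joints at [-1.349, 0.207, 1.542, -0, 1.393, -0.15], TCP at [209.417, -535.511, 256.282] pointing down, gripper open.
Joint ranges: [-2.73, 2.73], [-0.86, 2.22], [0.23, 2.46], [-1.11, 4.25], [0.08, 2.63], [-2.82, 2.82]. Speed limits (rad/s): [2.79, 2.79, 3.14, 3.14, 3.14, 3.14].

### API

Orientations are given as a 3x3 rotation matrix whose columns are the frame's x, y, z axes.
In Python, from plant import ctrl, sensors, optics gives the robot as it stands. Calls block until the motion is done:
- ctrl.move_ptp(position, orientation): joint-space move of the TCP to a pose.
- ctrl.move_l(position, rot=None, vel=150, threshold=None): straight line of the TCP; rot=None keeps the orientation; vel is the mean speed in mm/s. With threshold (N) it stops when the force on the tool has changed by that much, and returns True; else False.
- ctrl.set_joints(angles): joint-space move.
- ctrl.gripper_to(opening, force=None): finger opening in mm; force is the grip in N (None keeps the last); returns when the fingers have stopped.
- ctrl.hold(seconds).
- ctrl.solve_ik(position, orientation): joint angles nearest the present ones, or None.
- sensors.read_state(): the state.
- optics.grab_frame(name): name is "scene" or "top" or "wrist"; returns (picture, depth): 384x512x3 uint8, red, green, blue; 384x512 float32, mm along the optical axis (not along the pixel's ray), 0 where there is no reading.
- optics.camera_params(name): a dict with "mtx" (3x3 intrinsics, pixels), "k1" (the pictures are not rectified: a ray, as slopes to the right and down, at radius r is drawn at 1 + k1 r^2 times it, then the intrinsics apply), "R" (3x3) and "t" (3): a world point X has camera coordinates R X + t; the wrist camera has in their place "T_tool_cam" (4x4, takes a point from camera to tool coordinates, whose origin is the TCP and whose axes are the flange's). Camera axes: x right, y down, z forward; pixel columns grow to the right and rows downward; lengths in mm; the calibration is good to about 2 mm. A picture is of the moment at which its call begins: read the wrist's pose just before it. camera_params takes no time and is no camera call.
A pose or a line that the arm cannot do raises ctrl.MotionError and nothing moves.
- ctrl.finish_job(): hands the job in, once; it reports no verdict.
The state is a dict: "t": time; "q": joint angles; "qvel": joint speeds; "tau": joint torques, N m; "eef_pos": TCP position; "eef_rot": TCP orientation; "force": force on the tool from outside, world axes, zero at the start; "wrist_torque": the same for the moment, N m; "grip_width": finger opening in mm.
Only numpy, scipy, OpenCV 4.12 (cv2) and the standard library are available. Lean on these libraries where they do the work, as an engineer would, in place of code of your own. Each camera call takes 0.05 s, during which the arm holds its last target. There are 200 camera calls.

## Working session

There is one attempt and no reset: what is moved stays moved. The work goes in short steps, each a Python script; the robot and the scene stay as the last script left them, time stands still between calls to the robot, and variables do not carry over. Pictures are saved under pics/ and viewed, about 8 in all and at most 12, crops included, and the job is handed in when it is done.

```bash
ls; mkdir -p pics; python3 - <<'E'
from plant import ctrl, sensors, optics
import cv2,numpy as np
s=sensors.read_state();print(s['t'],s['eef_pos'],s['eef_rot'],s['grip_width'],ctrl.tcp_to_tips)
for n in("scene","top"):
    p,d=optics.grab_frame(n);c=optics.camera_params(n);print(n,c)
    cv2.imwrite(f'pics/{n}0.png',p[:,:,::-1]);np.savez(f'{n}0.npz',p=p,d=d)
print(optics.camera_params('wrist'))
a=np.hstack([cv2.imread('pics/scene0.png')]);
E
```

```text
pics
0.0 [ 209.25260338 -534.81251846  255.09521674] [[ 9.31298429e-01  3.64256729e-01 -5.20574941e-04]
 [ 3.64256942e-01 -9.31295734e-01  2.26637905e-03]
 [ 3.40734597e-04 -2.30029828e-03 -9.99997296e-01]] 85.68820960494257 25.0
scene {'mtx': array([[423.59059152,   0.        , 262.32758381],
       [  0.        , 423.59059152, 189.13384904],
       [  0.        ,   0.        ,   1.        ]]), 'k1': -0.03721794937730114, 'R': array([[-0.42439503,  0.90534291,  0.01559052],
       [ 0.67156658,  0.32626425, -0.66524429],
       [-0.60736083, -0.2718563 , -0.74646298]]), 't': array([ 219.17178102, -261.04824481, 1749.04789568])}
top {'mtx': array([[428.6908672 ,   0.        , 256.72523061],
       [  0.        , 428.6908672 , 193.48880523],
       [  0.        ,   0.        ,   1.        ]]), 'k1': -0.11105823153759677, 'R': array([[-8.06286216e-04, -9.99701025e-01,  2.44378970e-02],
       [-9.90380412e-01, -2.58315849e-03, -1.38347267e-01],
       [ 1.38369032e-01, -2.43143620e-02, -9.90082230e-01]]), 't': array([ -14.33671426,  562.62616235, 1434.81174575])}
{'mtx': array([[314.15219189,   0.        , 255.93854759],
       [  0.        , 314.15219189, 192.50442729],
       [  0.        ,   0.        ,   1.        ]]), 'k1': -0.06946481424176328, 'T_tool_cam': array([[-4.57990510e-04, -9.61611064e-01, -2.74415656e-01,
         7.05191809e+01],
       [ 9.99999835e-01, -5.35440196e-04,  2.07330673e-04,
        -8.09203098e-03],
       [-3.46304641e-04, -2.74415515e-01,  9.61611151e-01,
        -1.18509038e+02],
       [ 0.00000000e+00,  0.00000000e+00,  0.00000000e+00,
         1.00000000e+00]])}
```

View pics/scene0.png

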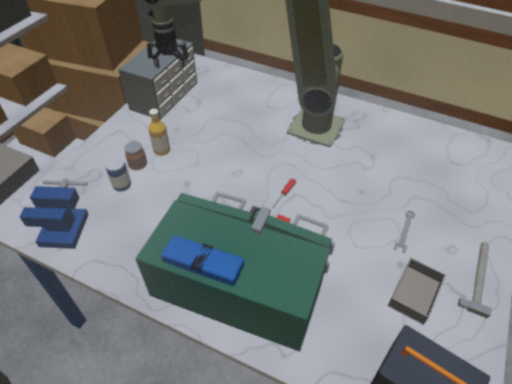

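View pics/top0.png

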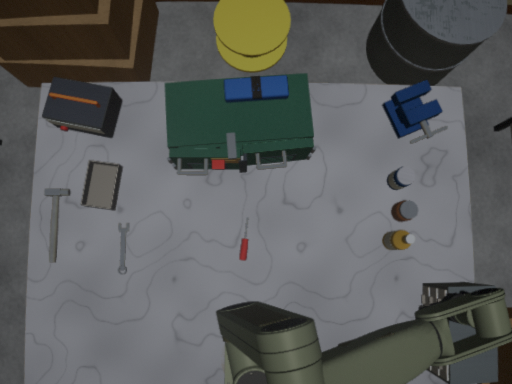

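The scene shot shows the locker (145–330, 195–355), with handles at about (228,200) and (312,225) and the red shelf at (283,219). In the top view the locker spans columns 165–312, with handles at about (193,172) and (272,165) and the red shelf at (219,164). The screwdriver is at (245,240).

```bash
cat > h.py <<'E'
import numpy as np,cv2
from plant import ctrl, sensors, optics
def cloud(n,d,c=None,T=None):
    """world points of every pixel from depth"""
    c=c or optics.camera_params(n)
    v,u=np.mgrid[0:d.shape[0],0:d.shape[1]]
    uv=np.stack([u,v],-1).reshape(-1,1,2).astype(float)
    x=cv2.undistortPoints(uv,c['mtx'],np.array([c['k1'],0,0,0.])).reshape(*d.shape,2)
    P=np.dstack([x[...,0]*d,x[...,1]*d,d])
    if T is not None: return P@T[:3,:3].T+T[:3,3]
    return (P-c['t'])@c['R']
E
python3 - <<'E'
from h import *
for n in("top","scene"):
    z=np.load(n+'0.npz');p,d=z['p'],z['d'];W=cloud(n,d)
    g=(p[...,1]>p[...,0]*1.3)&(p[...,1].astype(int)>p[...,2]+8)&(W[...,2]>185)&(W[...,2]<215)
    g&=(d>0); g=cv2.erode(g.astype(np.uint8),np.ones((2,2)))>0
    P=W[g];print(n,g.sum(),np.median(P[:,2]));r=cv2.minAreaRect(P[:,:2].astype(np.float32));print(r,cv2.boxPoints(r).round(1).tolist())
    r_=(p[...,0]>150)&(p[...,1]<70)&(p[...,2]<70)&(W[...,2]>120)
    print('red',np.argwhere(r_).mean(0),W[r_].mean(0),r_.sum())
    zz=np.where((d>0),W[...,2],0)
    if n=='top':
        for (u,v) in [(193,172),(272,165),(219,164),(178,170),(208,172),(258,166),(286,164),(232,140),(245,158)]: print(u,v,p[v,u],W[v,u].round())
        for name,(u,v) in dict(spray=(400,240),drv=(244,250),drvtip=(248,222)).items(): print(name,W[v,u].round())
z=np.load('top0.npz')['p'][130:185,155:325,::-1];cv2.imwrite('pics/c1.png',cv2.resize(z,None,fx=4.7,fy=4.7,interpolation=2))
z=np.load('scene0.npz')['p'][180:280,200:340,::-1];cv2.imwrite('pics/c2.png',cv2.resize(z,None,fx=4.7,fy=4.7,interpolation=2))
a=cv2.imread('pics/c1.png');b=cv2.imread('pics/c2.png')
m=np.zeros((a.shape[0]+b.shape[0],max(a.shape[1],b.shape[1]),3),np.uint8);m[:a.shape[0],:a.shape[1]]=a;m[a.shape[0]:,:b.shape[1]]=b
cv2.imwrite('pics/c.png',cv2.resize(m,None,fx=.8,fy=.8))
E
```

```text
top 7966 200.04253467994215
((784.1360473632812, 45.012847900390625), (257.6229248046875, 450.25592041015625), 4.242109775543213) [[639.0, 260.0], [672.2999877929688, -189.0], [929.2000122070312, -170.0], [895.9000244140625, 279.1000061035156]]
red [nan nan] [nan nan nan] 0
193 172 [ 92  96 100] [609. 188. 189.]
272 165 [ 94  99 101] [633. -58. 182.]
219 164 [139  48  45] [636. 108. 180.]
178 170 [92 97 99] [615. 235. 188.]
208 172 [101 103 107] [645. 158.  -2.]
258 166 [91 96 98] [629. -14. 185.]
286 164 [ 99 102 101] [ 636. -102.  182.]
232 140 [89 93 99] [703.  66. 218.]
245 158 [47 50 56] [651.  26. 201.]
spray [ 398. -471.  148.]
drv [370.  29.  30.]
drvtip [467.  16.  -1.]
scene 9897 198.86994753211
((788.020263671875, 53.26080322265625), (253.90817260742188, 453.7961120605469), 4.276414394378662) [[644.5, 270.1000061035156], [678.2999877929688, -182.5], [931.5, -163.5], [897.7000122070312, 289.0]]
red [217.33333333 282.        ] [626.83999689 110.76625439 173.7465921 ] 3<stdin>:8: RuntimeWarning: Mean of empty slice.
  ret = um.true_divide(
```

View pics/c.png

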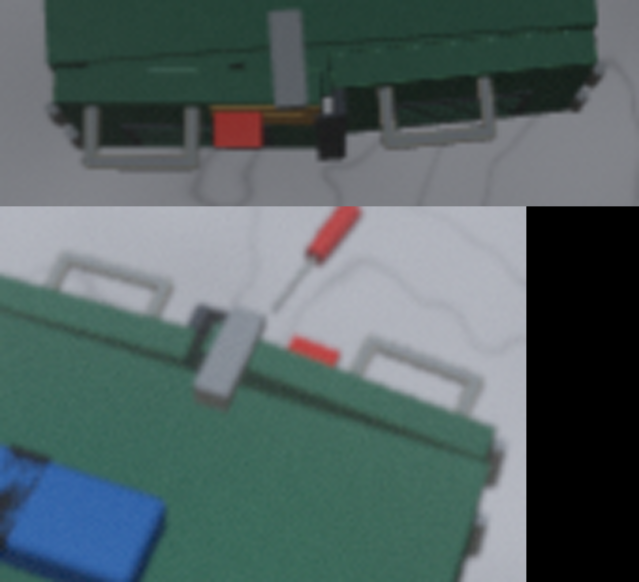

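The crops show both steel pull bars, the red shelf left of the hood, and the right door's black overlap strip. I'll get precise poses from the wrist camera close by.

```bash
cat >> h.py <<'E'
def Rz(a):
    """tool down, tool x at world angle a"""
    c,s=np.cos(a),np.sin(a); return np.array([[c,s,0],[s,-c,0],[0,0,-1.]])
def wrist():
    s=sensors.read_state();p,d=optics.grab_frame('wrist');c=optics.camera_params('wrist')
    T=np.eye(4);T[:3,:3]=s['eef_rot'];T[:3,3]=s['eef_pos']
    return p,d,cloud('wrist',d,c,T@c['T_tool_cam'])
E
python3 - <<'E'
from h import *
s=sensors.read_state();e=s['eef_pos']
ctrl.move_l([e[0],e[1],400],vel=250)
ctrl.move_ptp([540,50,400],Rz(0.07))
p,d,W=wrist();np.savez('w0.npz',p=p,d=d,W=W)
s=sensors.read_state();print(s['t'],s['eef_pos'],s['force'],s['q'])
cv2.imwrite('pics/w0.png',p[:,:,::-1])
E
```

```text
3.2667 [540.11618614  49.15420851 399.92166716] [-0.63355873  0.56252131 -0.11858076] [-6.87282649e-02  6.41586189e-02  1.41076301e+00 -2.40993403e-04
  1.66674087e+00  1.43339547e+00]
```

View pics/w0.png

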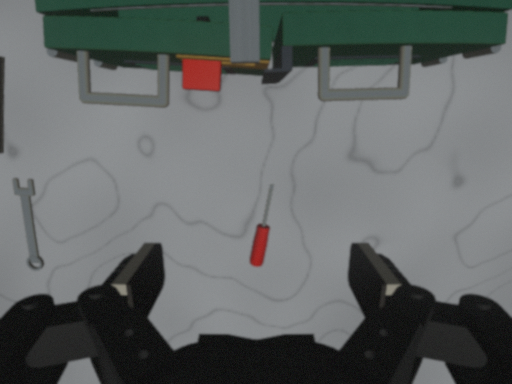

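The wrist view shows the left bar at about (82–167, 99), the right bar at (320–408, 93), the red shelf at (183–221, 58–90) and the hood at (230–258, 0–62).

```bash
python3 - <<'E'
from h import *
z=np.load('w0.npz');p,d,W=z['p'].astype(int),z['d'],z['W']
c=optics.camera_params('wrist')
def fit(m,name):
    n,l,st,_=cv2.connectedComponentsWithStats(m.astype(np.uint8));k=1+np.argmax(st[1:,4]);mm=l==k
    P=W[mm];print(name,st[k],P.mean(0).round(1));return mm,P
sat=p.max(2)-p.min(2)
V,U=np.mgrid[0:384,0:512]
h=(W[...,2]>165)&(W[...,2]<205)&(sat<25)&(d>0)&(V<115)
for name,u0,u1 in(('L',70,178),('R',310,420)):
    m,P=fit(h&(U>u0)&(U<u1),name)
    # bar = rows near bottom
    us=np.arange(u0+18,u1-18); bars=[]
    for u in range(u0+25,u1-25):
        v=np.where(m[:,u]&(V[:,u]>82))[0]
        if len(v)>3: bars.append(W[v,u].mean(0))
    B=np.array(bars);k=np.polyfit(B[:,1],B[:,0],1);print(' bar z',B[:,2].mean(),'slope dx/dy',k[0],len(B))
    # ends: full extent along y of bar rows
    rows=V[m].max(); q=W[m&(V>rows-8)&(V<rows-1)]
    print(' y ext',np.percentile(q[:,1],[1,99]),'mid',(np.percentile(q[:,1],[1,99]).mean(),np.polyval(k,np.percentile(q[:,1],[1,99]).mean())))
r=(p[...,0]>130)&(p[...,1]<80)&(p[...,2]<80)&(V<110);m,P=fit(r,'shelf')
R=cv2.minAreaRect(P[:,:2].astype(np.float32));print(R)
hd=(sat<25)&(W[...,2]>208)&(W[...,2]<235)&(U>220)&(U<268);m,P=fit(hd,'hood');R=cv2.minAreaRect(P[:,:2].astype(np.float32));print(R)
g=(p[...,1]>p[...,0]*1.25)&(p[...,1]>p[...,2]+5)&(np.abs(W[...,2]-200)<6)
# front edge of door tops: per column lowest px
for a,b in((48,225),(290,505)):
    E=np.array([W[np.where(g[:,u])[0].max(),u] for u in range(a,b,2) if g[:,u].any()])
    k=np.polyfit(E[:,1],E[:,0],1);res=E[:,0]-np.polyval(k,E[:,1]);ok=abs(res)<4;k=np.polyfit(E[ok,1],E[ok,0],1);print('edge',k,E[0].round(),E[-1].round(),ok.sum(),len(E))
for v,u in((250,262),(190,270)):print(W[v,u].round())
E
```

```text
L [  71   47  107   61 2557] [626.  190.8 185.8]
 bar z 185.62354030345645 slope dx/dy -0.0017495474981646154 58
 y ext [145.92586898 235.78814764] mid (np.float64(190.85700830987167), np.float64(606.4760250945462))
R [ 311   42  109   59 2678] [648.7 -52.9 185.7]
 bar z 185.6772890161087 slope dx/dy -0.10408971752944958 60
 y ext [-101.26959234   -9.71409159] mid (np.float64(-55.49184196146668), np.float64(628.3901858204093))
shelf [ 183   59   37   32 1078] [635.7 112.6 179. ]
((632.7274169921875, 92.61082458496094), (81.96788787841797, 33.37911605834961), 81.88797760009766)
hood [ 229    0   30   63 1831] [671.8  69.  219.8]
((671.54052734375, 69.310546875), (51.29416275024414, 25.461050033569336), 4.005520343780518)
edge [-3.82788730e-03  6.53295437e+02] [653. 260. 201.] [653.  87. 200.] 89 89
edge [-1.09847274e-01  6.68575900e+02] [667.  26. 199.] [ 690. -184.  202.] 108 108
[368.  27.  25.]
[473.  21.  16.]
```

```bash
cat >> h.py <<'E'
PSI=0.080; HR=np.array([689.1,-189.8]); HL=np.array([652.5,265.9])
u=lambda a: np.array([np.cos(a),np.sin(a)])
def right(th,r=140,o=46):
    a=np.pi/2+PSI+th; return HR+r*u(a)+o*u(a+np.pi/2), Rz(a)
def left(th,r=75,o=46):
    a=-np.pi/2+PSI-th; return HL+r*u(a)+o*u(a-np.pi/2), Rz(a+np.pi)
def P(xy,z): return [xy[0],xy[1],z]
def rep(tag=''):
    s=sensors.read_state();print(tag,'t',round(s['t'],2),'pos',s['eef_pos'].round(1),'F',s['force'].round(1),'g',round(s['grip_width'],1))
E
python3 - <<'E'
from h import *
ctrl.gripper_to(36,20)
xy,R=right(0.027)
ctrl.move_ptp(P(xy,260),R);rep('above')
if ctrl.move_l(P(xy,184),vel=120,threshold=10): rep('HIT'); raise SystemExit
rep('down')
for th in np.linspace(0.2,1.5,8):
    xy,R=right(th)
    if ctrl.move_l(P(xy,184),R,vel=130,threshold=25): rep('HIT %.2f'%th);break
    rep('%.2f'%th)
E
```

```text
above t 5.36 pos [628.6 -55.3 260.5] F [-1.2  0.  -0.1] g 36.2
down t 6.14 pos [629.  -55.6 184.9] F [1.  0.4 1.1] g 36.2
0.20 t 6.49 pos [606.9 -68.2 185.4] F [-0.2  0.1  0.4] g 35.7
0.39 t 6.85 pos [585.8 -85.3 184.5] F [-0.2  0.4 -0.4] g 36.0
0.57 t 7.21 pos [ 568.3 -106.1  184.2] F [-1.   0.1 -0.4] g 36.0
0.76 t 7.57 pos [ 554.9 -129.8  184.1] F [ 0.3 -0.9 -0.5] g 35.9
0.94 t 7.92 pos [ 546.1 -155.6  184. ] F [ 0.2  0.  -0.9] g 36.2
1.13 t 8.28 pos [ 542.2 -182.5  184. ] F [-0.3  0.8 -0.7] g 36.0
1.31 t 8.64 pos [ 543.4 -209.7  184. ] F [-0.4  1.2  0.8] g 35.8
1.50 t 9.0 pos [ 549.5 -236.2  183.9] F [-0.1 -0.2  0.8] g 35.8
```

```bash
python3 - <<'E'
from h import *
s=sensors.read_state();e=s['eef_pos'];ctrl.move_l([e[0],e[1],290],vel=200)
ctrl.gripper_to(0,20)
xy,R=left(0.08,155,80)
ctrl.move_ptp(P(xy,330),Rz(PSI));rep()
p,d,W=wrist();np.savez('w1.npz',p=p,d=d,W=W)
q,_=optics.grab_frame('top')
cv2.imwrite('pics/w1.png',np.vstack([p[:,:,::-1],cv2.resize(q[110:230,130:360,::-1],(512,267))])[:600])
E
```

```text
t 13.18 pos [572.5 110.7 329.9] F [0.2 0.1 1.2] g 0.1
```

View pics/w1.png

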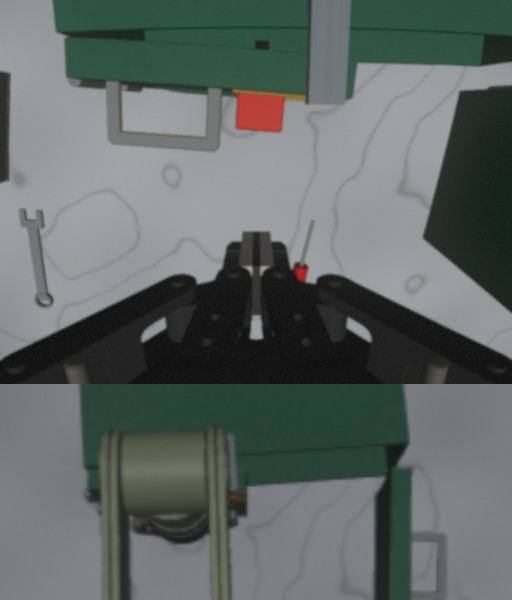

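Top crop: the right door stands out at about 85–90°, well past 70. In the wrist view the shelf is at (237–284, 93–131). I'll measure the closed-finger profile and re-measure the shelf.

```bash
python3 - <<'E'
from h import *
z=np.load('w1.npz');p,d,W=z['p'].astype(int),z['d'],z['W'];V,U=np.mgrid[0:384,0:512]
s=sensors.read_state();T=(W-s['eef_pos'])@s['eef_rot']
m=(d>0)&(d<300)&(np.abs(T[...,1])<70)&(np.abs(T[...,0])<60)
for z0 in range(-60,35,8):
    q=T[m&(abs(T[...,2]-z0)<4)]
    if len(q)>5: print(z0,len(q),'y',q[:,1].min().round(1),q[:,1].max().round(1),'x',q[:,0].min().round(1),q[:,0].max().round(1))
print('fingertips max z',T[m][:,2].max())
r=(p[...,0]>130)&(p[...,1]<80)&(p[...,2]<80)&(V<200)&(W[...,2]>150)
q=W[r];print('shelf',q.mean(0).round(1),q[:,2].std());R=cv2.minAreaRect(q[:,:2].astype(np.float32));print(R)
print('model shelf',left(.08,155,16)[0],'handle',left(.08)[0])
sat=p.max(2)-p.min(2)
hd=(sat<25)&(abs(W[...,2]-219)<8)&(U>295)&(U<360);q=W[hd];R=cv2.minAreaRect(q[:,:2].astype(np.float32));print('hood',R,cv2.boxPoints(R).round(1).tolist())
g=(p[...,1]>p[...,0]*1.25)&(p[...,1]>p[...,2]+5)&(np.abs(W[...,2]-200)<6)
E=np.array([W[np.where(g[:100,u])[0].max(),u] for u in range(70,230,3) if g[:,u].any()]);print('Ledge',np.polyfit(E[:,1],E[:,0],1),np.polyval(np.polyfit(E[:,1],E[:,0],1),111))
D=(p[...,1]>p[...,0]*1.15)&(np.abs(W[...,2]-200)<6)&(U>400)&(V>85);q=W[D];print('Rdoor',len(q));
if len(q)>50:print(cv2.boxPoints(cv2.minAreaRect(q[:,:2].astype(np.float32))).round().tolist())
E
```

```text
-60 10211 y -61.9 61.6 x 2.9 19.6
-52 8494 y -57.2 57.0 x -6.5 19.3
-44 5420 y -50.9 51.2 x -7.9 19.1
-36 4711 y -44.7 44.3 x -8.1 17.1
-28 3715 y -38.8 38.2 x -10.7 15.2
-20 1465 y -32.3 31.4 x -10.8 15.1
-12 758 y -16.3 15.3 x -10.2 13.2
-4 533 y -13.8 13.3 x 6.8 12.7
4 505 y -13.7 13.0 x 6.9 12.6
12 422 y -13.6 13.1 x 7.1 12.5
20 150 y -12.5 11.0 x 7.4 12.5
fingertips max z 155.1972008205164
shelf [636.  113.1 178.3] 15.18388551763453
((635.6376953125, 112.94483947753906), (39.15460968017578, 28.905973434448242), 89.87604522705078)
model shelf [636.5 110.9] handle [606.5 190.9]
hood ((681.0930786132812, 69.88763427734375), (69.63980865478516, 26.698747634887695), 4.609984874725342) [[645.2999877929688, 80.4000015258789], [647.5, 53.79999923706055], [716.9000244140625, 59.400001525878906], [714.7000122070312, 86.0]]
Ledge [-5.11162998e-04  6.52658571e+02] 652.6018321980098
Rdoor 9
```

```bash
python3 - <<'E'
from h import *
r=152
g=lambda th,o:left(th,r,o)
xy,R=g(.08,60);ctrl.move_ptp(P(xy,260),R)
xy,R=g(.08,22);ctrl.move_l(P(xy,235),R,vel=150)
ctrl.move_l(P(xy,207),R,vel=60,threshold=6);rep('over shelf')
xy,R=g(.08,8);h=ctrl.move_l(P(xy,207),R,vel=15,threshold=4);rep('contact %s'%h)
n=g(.08,1)[0]-g(.08,0)[0]
print('offset',(sensors.read_state()['eef_pos'][:2]-g(.08,0)[0])@n)
E
```

```text
over shelf t 15.68 pos [630.3 113.9 206.7] F [-0.3  0.7  0.1] g 0.1
contact True t 16.28 pos [637.7 113.9 206.4] F [-0.8  1.   0.4] g -0.2
offset 14.848792209299745
```

```bash
cat > search.py <<'E'
from h import *
import sys
r,o=152,14.5; zt=206.0
def pose(s): return left(.08-s/152,r,o)
ok=False
for s in np.arange(float(sys.argv[1]),float(sys.argv[2]),1.2):
    xy,R=pose(s)
    if ctrl.move_l(P(xy,zt),R,vel=12,threshold=28): rep('IN HIT');break
    a=sensors.read_state()
    h=ctrl.move_l(P(xy,192),R,vel=18,threshold=14)
    b=sensors.read_state()
    print('s%.1f'%s,'t',round(b['t'],1),'Fin',a['force'].round(1),'x',a['eef_pos'][0].round(1),'| hit',h,'z',b['eef_pos'][2].round(1),'x',b['eef_pos'][0].round(1),'F',b['force'].round(1))
    if b['eef_pos'][2]<195.5: ok=True;break
    zt=b['eef_pos'][2]+2.
    ctrl.move_l(P(xy,zt),R,vel=30)
print(ok)
E
python3 search.py 2 4
```

```text
s2.0 t 17.2 Fin [-5.1  0.5  2. ] x 638.3 | hit True z 199.8 x 638.3 F [-1.8  0.3  4.8]
s3.2 t 18.1 Fin [-8.2 -0.7  3.2] x 638.7 | hit True z 199.8 x 638.8 F [-1.3 -0.2  5.1]
False
```

```bash
sed -i 's/zt=206.0/zt=201.8/' search.py; python3 search.py 4.4 16
```

```text
s4.4 t 18.9 Fin [-8.9 -0.3  1.6] x 639.3 | hit True z 199.8 x 639.8 F [-1.4  0.4  4.5]
s5.6 t 19.8 Fin [-9.4  0.1  1.5] x 640.3 | hit True z 199.8 x 640.7 F [-2.  -0.6  4.1]
s6.8 t 20.7 Fin [-9.3 -0.9  2.9] x 641.3 | hit True z 199.6 x 641.8 F [-2.  -0.6  4.3]
s8.0 t 22.0 Fin [-9.9 -0.3  2. ] x 642.4 | hit False z 193.5 x 644.8 F [-9.8 -1.6 10.4]
True
```

```bash
python3 - <<'E'
from h import *
s=sensors.read_state();e=s['eef_pos'];xy,R=left(.045,152,14.5)
ctrl.move_l([e[0],e[1],e[2]+3],vel=40)
xy,R=left(.08,152,30);ctrl.move_l(P(xy,e[2]+3),R,vel=40);rep('out')
h=ctrl.move_l(P(xy,174),R,vel=20,threshold=20);rep('down %s'%h)
E
```

```text
out t 22.95 pos [622.7 113.9 196.8] F [-0.8  0.7  0.2] g 0.2
down True t 23.82 pos [623.1 114.  181. ] F [-2.3 -0.2  6.3] g 0.2
```

```bash
python3 - <<'E'
from h import *
s=sensors.read_state();e=s['eef_pos']
h=ctrl.move_l([e[0],e[1],174],vel=15,threshold=25);rep('again %s'%h)
ctrl.move_l([e[0],e[1],280],vel=150)
ctrl.gripper_to(32,20)
xy,R=left(.08);ctrl.move_ptp(P(xy,265),R)
p,d,W=wrist();cv2.imwrite('pics/w2.png',p[:,:,::-1])
q=(p[...,0]>120)&(p[...,1]<80)&(p[...,2]<80)&(W[...,2]>130);print('shelf z',np.median(W[q],0).round(1),q.sum())
if ctrl.move_l(P(xy,184),R,vel=100,threshold=10): rep('HIT');raise SystemExit
rep('down')
for th in np.linspace(.2,1.55,9):
    xy,R=left(th)
    if ctrl.move_l(P(xy,184),R,vel=80,threshold=20): rep('HIT %.2f'%th);break
    rep('%.2f'%th)
E
```

```text
again False t 24.39 pos [625.3 113.6 180.5] F [-8.  -2.5 24.4] g 0.0
shelf z [627.3 112.  157. ] 788
down t 27.08 pos [607.2 191.  184.9] F [-0.5 -0.5  0.4] g 32.0
0.20 t 27.37 pos [598.4 197.2 185.1] F [ 0.4  0.2 -0.3] g 31.7
0.37 t 27.7 pos [587.4 207.1 184.5] F [-0.2 -0.5 -0.5] g 32.0
0.54 t 28.03 pos [578.3 218.8 184. ] F [-0.2 -0.5  0. ] g 31.5
0.71 t 28.37 pos [571.3 231.9 183.9] F [-0.2  0.1  0.3] g 32.3
0.88 t 28.7 pos [566.8 246.  183.9] F [ 0.   0.2 -0.5] g 32.1
1.04 t 29.03 pos [564.7 260.7 184. ] F [-0.6  0.2  1.1] g 32.3
1.21 t 29.37 pos [565.1 275.5 184. ] F [ 0.1 -0.  -0.1] g 32.0
1.38 t 29.7 pos [567.9 290.1 184. ] F [-0.7  0.   0.5] g 31.6
1.55 t 30.03 pos [573.2 303.9 184. ] F [-0.1 -0.1  0.4] g 32.0
```

```bash
python3 - <<'E'
from h import *
e=sensors.read_state()['eef_pos'];ctrl.move_l([e[0],e[1],330],vel=200)
ctrl.move_ptp([380,20,400],Rz(PSI));rep()
q,d=optics.grab_frame('top');W=cloud('top',d);V,U=np.mgrid[0:384,0:512]
for n,a,b in(('L',120,200),('R',280,350)):
    m=(q[...,1]>q[...,0]*1.25)&(abs(W[...,2]-200)<10)&(U>a)&(U<b)&(V>168)
    P_=W[m][:,:2].astype(np.float32);v=cv2.fitLine(P_,2,0,.01,.01).ravel();print(n,m.sum(),v[:2],'angle to locker x (deg)',np.degrees(np.arctan(v[1]/v[0])-PSI))
cv2.imwrite('pics/t2.png',cv2.resize(q[100:290,80:430,::-1],None,fx=2,fy=2))
E
```

```text
t 32.23 pos [380.5  20.3 399.8] F [ 0.4 -0.4  0.5] g 32.1
L 533 [0.97683394 0.21399882] angle to locker x (deg) 7.7731347
R 471 [ 0.9996551  -0.02626029] angle to locker x (deg) -6.088439
```

View pics/t2.png

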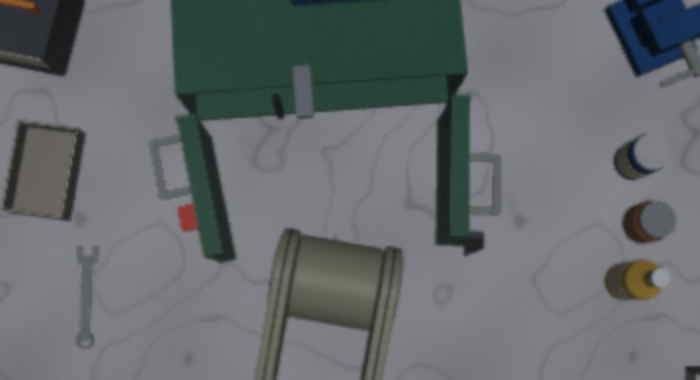

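The top view shows both doors standing wide open, measuring about 82° and 84°. The bystanders are where they were and the arm is clear, so I'm handing in.

```bash
python3 -c "
from h import *
ctrl.finish_job();rep()"
```

```text
the job is handed in; nothing more can be done
the job is handed in; nothing more can be done
```

Both locker doors are standing open and the job is handed in, done in the order you asked at about 32 s of the 72 s allowed.

- **Right door:** I swung it open first with a loose hold on its bar. The last top view put it at about 84°.
- **Bolt:** With the left door still shut, I eased it in step by step and tried the bolt at each depth. It jammed at five depths and slid at the sixth, about 5 to 7 mm in from sprung-out. I then drew it down to its stop. The shelf read 156–157 mm above the bench against 178 mm with the bolt up, so it is fully down.
- **Left door:** I pulled it open by its bar, and the last top view put it at about 82°.
- **Forces:** The highest force recorded was about 26 N, from a deliberate second push on the bolt at its stop.
- **Surroundings:** The can, jar, spray, tray and wrench look unmoved in the last view. The screwdriver was hidden under the arm there, so I could not check it at the end. It was undisturbed in the earlier wrist views, and the gripper stayed well above it. The robot was clear of everything at hand-in.

No check failed. Two things differed from what I expected:
- **Arm give:** The arm gives under load, so the door went in less far than commanded. I judged depth from the arm's reported position.
- **Pull force:** It read near zero while swinging the doors, so I relied on the pictures to confirm they had opened.

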